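# Sweep the pipe fittings into the counting tray's trough and shut its cover

### The arm

A 6-joint arm with a two-finger parallel gripper is mounted at the origin on a cart in front of the work surface, level with it; the furniture and walls round the work are solid. World frame = base frame: x ahead of the robot, y to its left, z up, the work surface at z = 0. Lengths are in m, angles in degrees, forces in N, time in s.
With the tool pointing down it reaches from about 0.275 to 0.975 m from the base axis. Payload 8.4 kg.
Tool frame: the origin (TCP) lies midway between the tips of the shut fingers; the grasp point (between the pads) lies hold_point_z behind it (hold_point_z is the distance from the TCP to the grasp point, in m); z points along the fingers, y is the line along which they close (so a half turn about z gives the same grasp; the last joint's range is limited). The gripper opens to 92 mm and grips with 3 to 60 N. Pads are 20 mm wide; open, the fingers measure 128 mm over their backs; the gripper's body (75 mm by 189 mm) begins 69 mm behind the grasp point.
Start: joints at [65.18, 20.225, 93.587, -0, 66.188, -0.138], TCP at [0.261, 0.568, 0.215] pointing down, gripper open.
Joint ranges: [-150.9, 150.9], [-52.94, 120.26], [3.33, 152.33], [-74.26, 254.26], [0, 154.13], [-172.89, 172.89]. Speed limits (degrees/s): [127.2, 127.2, 159.86, 180, 180, 180].

### API

Orientations are given as a 3x3 rotation matrix whose columns are the frame's x, y, z axes.
In Python, from station import get_obs, get_image, close_job, recognise, hold_point_z gives the robot as it stands.
- The arm moves only by the shell command python3 -m pendant 'ROWS' [OPENING] [FORCE]. ROWS is JSON, one flat list of numbers, 6 for each row, row after row: the shift along the tool's x, y, z in cm, then the turn, a rotation vector about the tool's x, y, z in degrees. In form: [dx, dy, dz, wx, wy, wz, dx, dy, dz, wx, wy, wz, ...]. A call has 1 to 20 rows; each row shifts and turns the commanded pose from where the row before left it, along the tool's axes as they then stand; what a row does not reach is not made up. A row lasts 1/12 s, in which the tool goes at most 41.7 mm and 7.16 degrees, less where a joint would pass 70% of its speed; a pose out of reach is approached as far as the arm can. A call with a gripper value outside its range is refused whole. OPENING is the finger opening in cm, from 0 to 9.19, set as the call begins (- or left out, the last holds). The fingers move at their own pace and stop on an object; FORCE is the grip in N (left out, the last holds). Time passes only in rows, so rows that do not move let the fingers close. It gives the time, the measured TCP pose, the force, the opening and the grip force at its end, in the units of the state.
- get_obs(): the state, without advancing time (a new reading comes with each control period).
- get_image(name): name is "side" or "top" or "wrist"; returns a dict with "image" (400x640x3 uint8, blue, green, red), "fx", "fy", "cx", "cy" (pixels), "position" and "orientation" of the camera in the world; the wrist camera has in their place "mount" (4x4, takes a point from camera to tool coordinates, whose origin is the TCP and whose axes are the flange's). Camera axes: x right, y down, z forward; pixel columns grow to the right and rows downward; lengths in m; the calibration is good to about 2 mm. A picture is of the moment at which its call begins: read the wrist's pose just before it. There is no depth.
- close_job(): hands the job in; it is judged then, once.
Trained networks look in the newest picture that a camera, given by its name, has taken for a name from the list of things; names that differ only in an ending like _2 or _b are one class to them, and where a whole thing is asked for, a point or a joint stands for the part that bears it (a point fixed in the world has none). Each returns a list of dicts, best first, with "conf" (0 to 1); they miss things now and then, are a little off and sometimes report something else, mostly with a low value. They report only what shows in the picture. A call takes as long as a camera call.
- recognise(camera, thing): "centre" ([column, row] in pixels, amid what is visible of it).
The state is a dict: "time_s": time; "q": joint angles; "qvel": joint speeds; "joint_efforts": joint torques, N m; "tcp_pos": TCP position; "eef_rot": TCP orientation; "wrist_force": force on the tool from outside, world axes, zero at the start; "torque": the same for the moment, N m; "gripper_width": opening from 0.0 (shut) to 1.0 (fully open); "grasp_force": force on a finger pad.
Only numpy, scipy, OpenCV 4.12 (cv2) and the standard library are available. Lean on these libraries where they do the work, as an engineer would, in place of code of your own. Each camera call takes 0.05 s, during which the arm holds its last target. There are 200 camera calls.

### The job

The white counting tray has three loose pipe fittings and a roll of thread-seal tape on its deck. With closed fingers, and without picking anything up, sweep the three fittings over the deck's edge into the trough; leave the roll of tape where it lies and keep the two sample vials beside the tray standing. Then push the open trough cover over and press it fully shut, so that the fittings are ready to be poured out of the spout.

Things in the scene. Friction and masses are not known exactly. Their poses are not given: they have to be found in the camera images.
- tray: White plastic counting tray, 212 (x) by 210 (y) mm, fixed to the worktop. Origin: centre of its underside, on the worktop; at yaw 0 its x points away from the robot and its y to the left; it is turned by up to 0.28 rad. Flat deck (see point deck) on the left, trough with an open cover along its right side, pouring spout at the near end of the trough.
- deck (a point): Centre of the deck's top, 44 mm above the worktop (tray frame 0, 25, 44 mm); axes as the tray's. The deck spans 200 (x) by 148 (y) mm, with a rim 6 mm wide and 10 mm high round its near, left and far sides; its right side (tray y = -49 mm) is a bare edge that drops into the trough.
- trough_floor (a point): Centre of the trough's floor (tray frame 0, -74, 6 mm); axes as the tray's. Inside, the trough is 200 mm long (x), 50 wide (tray y -99 to -49) and 38 deep; its outer wall is 6 mm thick and 44 mm high. The far end is walled; the near end opens over a sill 6 mm high into a spout 27 mm long.
- cover_hinge (a point): Middle of the cover's hinge axis, on top of the trough's outer wall (tray frame 0, -102, 46 mm); the axis runs along the tray's x.
- cover_edge (a point): Middle of the cover's free edge, on the cover, 59 mm from the hinge axis. The cover is an aluminium plate 196 mm long (along the tray's x) and 4 mm thick, with its free edge turned up 5 mm above its outer face.
- cover (a joint): Angle of the trough's cover, rad: 0 fully shut (lying flat over the trough, its free edge on the deck, top face at z = 48 mm), 1.57 upright; it starts open, leaning outwards to the right at 1.75 to 2.1 (stop at 2.15). The hinge is stiff: the cover stays where it is left and less than 1 N at its free edge moves it.
- fitting_a_mid (a point): Centre, 8.5 mm above its underside, of a brass compression fitting, 34 (its x) by 15 by 17 mm high, about 28 g, lying loose on the tray's deck at any yaw.
- fitting_b_mid (a point): The same point of the second fitting, steel-coloured, the same shape and size.
- fitting_c_mid (a point): The same point of the third fitting, brass, the same shape and size.
- tape: Yellow roll of thread-seal tape, 50 mm across and 16 mm high, lying flat and loose on the deck. Origin: centre of its underside. It lies near the far end of the deck; the three fittings lie nearer, in any order, in three rows about 43 mm apart along the tray's x, so each has a clear straight way to the trough.
- vial_left: Sample vial with screw cap, 23 mm across and 47 mm high, standing loose on the worktop to the right of the tray. Origin: centre of its underside.
- vial_right: A second such vial, farther to the right.

How it is judged (in metres and radians):
On the way, in this order (a step that is already met when the one before it is completed fails the run):
1. all three fittings lie in the trough, the cover still open (x of fitting_a_mid in the frame of tray between -0.102 and 0.102 m and y of fitting_a_mid in the frame of tray between -0.101 and -0.047 m and height (world z) of each of fitting_a_mid, fitting_b_mid, fitting_c_mid below 0.036 m and x of fitting_b_mid in the frame of tray between -0.102 and 0.102 m and y of fitting_b_mid in the frame of tray between -0.101 and -0.047 m and x of fitting_c_mid in the frame of tray between -0.102 and 0.102 m and y of fitting_c_mid in the frame of tray between -0.101 and -0.047 m and value of joint cover above 0.5 rad), for 0.2 s.
2. the cover is shut (value of joint cover below 0.05 rad), for 0.2 s.
At the end, for the whole second after the job is handed in: All three fittings lie in the trough, wholly below deck level (centres inside its walls and less than 36 mm above the worktop), the cover is shut to within 0.05 rad, the roll of tape lies on the deck within 30 mm of where it was, and both vials stand upright (within 0.2 rad) (x of fitting_a_mid in the frame of tray between -0.102 and 0.102 m and y of fitting_a_mid in the frame of tray between -0.101 and -0.047 m and height (world z) of each of fitting_a_mid, fitting_b_mid, fitting_c_mid below 0.036 m and x of fitting_b_mid in the frame of tray between -0.102 and 0.102 m and y of fitting_b_mid in the frame of tray between -0.101 and -0.047 m and x of fitting_c_mid in the frame of tray between -0.102 and 0.102 m and y of fitting_c_mid in the frame of tray between -0.101 and -0.047 m and value of joint cover below 0.05 rad and distance of tape from where it was at the start of the episode below 0.03 m and angle between each of vial_left, vial_right's own z axis and vertical below 0.2 rad); the robot touches nothing.
It fails at once if a fitting was picked up (raised more than about 15 mm off the deck) (height (world z) of any of fitting_a_mid, fitting_b_mid, fitting_c_mid above 0.068 m).
It fails at once if the roll of tape was pushed away or lifted (more than 30 mm) (distance of tape from where it was at the start of the episode above 0.03 m).
It fails at once if a vial was knocked over (angle between any of vial_left, vial_right's own z axis and vertical above 0.5 rad).
It also fails if it takes over 54 s, if anything falls off the work surface, if the arm or the gripper's body presses on something with over 40 N, if the wrist force passes 120 N, or if a joint passes its speed limit or range.

## Working session

There is one attempt and no reset: what is moved stays moved. The work goes in short steps, Python scripts to look and compute and a shell command to move; the robot and the scene stay as the last step left them, time stands still between calls to the robot, and variables do not carry over. Pictures are saved under pics/ and viewed, at most 10 in all, crops included, and the job is handed in when it is done.

```bash
mkdir -p pics; ls; cat > h.py <<'E'
import numpy as np, cv2
from station import *
def cam(n):
    o=get_obs(); d=get_image(n)
    if 'position' in d: d['P']=np.array(d['position']); d['R']=np.array(d['orientation'])
    else:
        M=np.array(d['mount']); R=np.array(o['eef_rot']); d['P']=R@M[:3,3]+np.array(o['tcp_pos']); d['R']=R@M[:3,:3]
    return d
def ray(d,px,z):
    v=d['R']@np.array([(px[0]-d['cx'])/d['fx'],(px[1]-d['cy'])/d['fy'],1.]); return d['P']+v*(z-d['P'][2])/v[2]
def proj(d,p):
    c=d['R'].T@(np.array(p)-d['P']); return [d['fx']*c[0]/c[2]+d['cx'],d['fy']*c[1]/c[2]+d['cy']]
E
python3 - <<'E'
from h import *
o=get_obs(); print(o['time_s'],o['tcp_pos'],np.round(o['eef_rot'],3).tolist(),hold_point_z)
for n in ['top','side']:
    d=cam(n); cv2.imwrite(f'pics/{n}0.png',d['image']); print(n,d['P'],np.round(d['R'],3).tolist(),d['fx'])
    for t,z in [('tray',.044),('fitting_a_mid',.0525),('fitting_b_mid',.0525),('tape',.052),('vial_left',.03),('cover_edge',.1)]:
        for r in recognise(n,t): 
            print(t,np.round(r['centre']),round(r['conf'],2),np.round(ray(d,r['centre'],z),3))
E
```

```text
pics
0.0 [0.2608136  0.56745789 0.21388169] [[-0.909, 0.418, -0.001], [0.418, 0.909, -0.001], [-0.0, -0.001, -1.0]] 0.0187
top [ 0.40733925 -0.20690969  0.90975988] [[-0.007, -0.99, 0.143], [-1.0, 0.007, 0.0], [-0.001, -0.143, -0.99]] 379.8818446558499
tray [284. 207.] 0.61 [ 0.521 -0.127  0.044]
fitting_a_mid [258. 234.] 0.54 [ 0.459 -0.069  0.052]
tape [260. 170.] 0.89 [ 0.607 -0.073  0.052]
cover_edge [326. 201.] 0.58 [ 0.525 -0.223  0.1  ]
side [ 0.31775057 -1.03464528  0.47437193] [[0.97, -0.1, 0.222], [-0.243, -0.452, 0.858], [0.015, -0.886, -0.463]] 409.95315779498515
tray [312. 184.] 0.24 [ 0.514 -0.178  0.044]
fitting_a_mid [315. 184.] 0.27 [ 0.518 -0.196  0.052]
tape [334. 161.] 0.65 [ 0.598 -0.071  0.052]
vial_left [373. 239.] 0.5 [ 0.582 -0.412  0.03 ]
cover_edge [326. 180.] 0.96 [ 0.522 -0.275  0.1  ]
```

```bash
python3 - <<'E'
import cv2,numpy as np
a=cv2.imread('pics/top0.png')[120:300,180:420]; b=cv2.imread('pics/side0.png')[120:280,230:450]
cv2.imwrite('pics/tc.png',cv2.resize(a,(800,600),interpolation=2)); cv2.imwrite('pics/sc.png',cv2.resize(b,(800,582),interpolation=2))
E
```

```text
(no output)
```

View pics/tc.png

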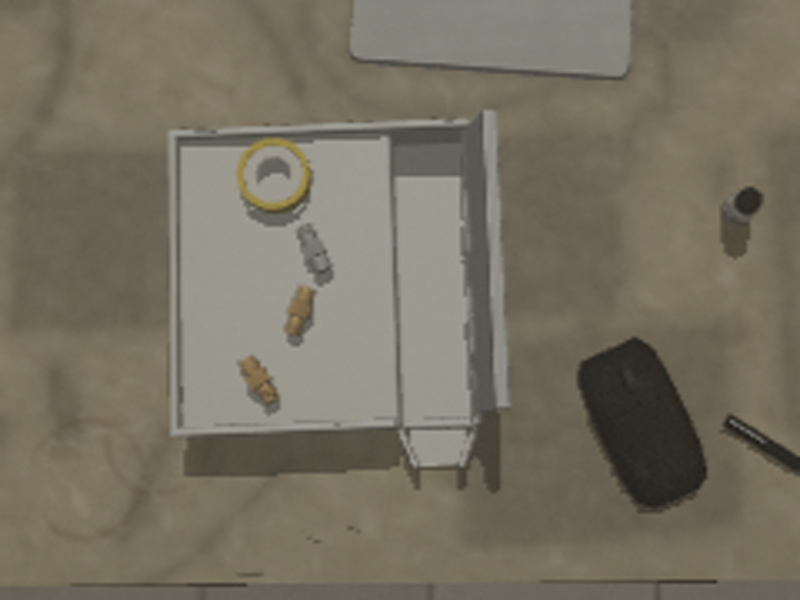

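View pics/sc.png

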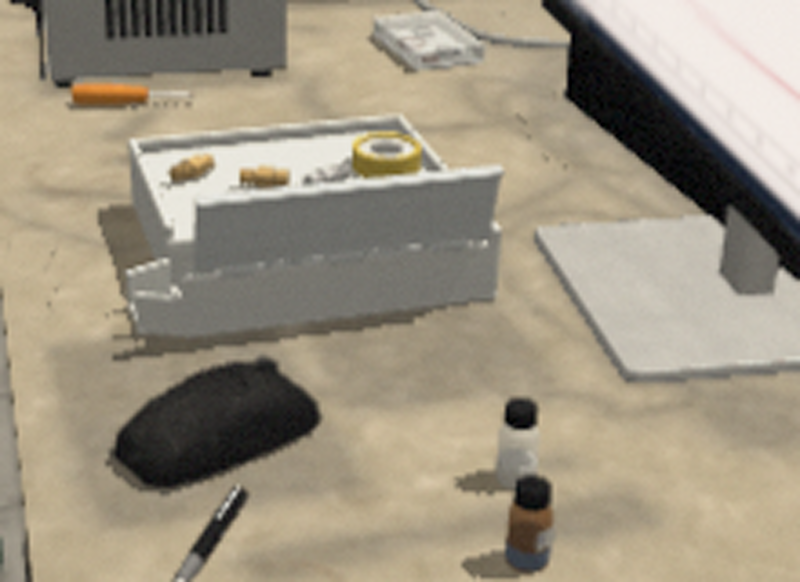

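The top crop shows the steel fitting at (315,252), brass fittings at (299,312) and (258,382), tape at (274,175), and the deck edge from (390,138) to (398,428). The side crop shows the cover leaning slightly outward and the vials well to the right.

```bash
python3 - <<'E'
from h import *
d=cam('top')
f=lambda c,z:ray(d,(c[0]*.3+180,c[1]*.3+120),z)
n={'FLrim':((170,130),.054),'NLrim':((172,434),.054),'NRrim':((398,430),.050),'edgeF':((390,138),.044),'edgeN':((398,426),.044),'steel':((315,252),.0525),'b1':((299,312),.0525),'b2':((258,382),.0525),'tape':((274,175),.06),'vial':((748,200),.047),'coverF':((490,112),.104),'coverN':((504,405),.104)}
P={k:f(*v) for k,v in n.items()}
for k,v in P.items(): print(k,np.round(v,3))
e=P['edgeF']-P['edgeN']; yaw=np.arctan2(e[1],e[0]); e2=P['FLrim']-P['NLrim'];print(yaw,np.arctan2(e2[1],e2[0]),np.linalg.norm(e),np.linalg.norm(e2))
yaw=(yaw+np.arctan2(e2[1],e2[0]))/2
c,s=np.cos(yaw),np.sin(yaw);R=np.array([[c,-s],[s,c]])
loc={'FLrim':(.106,.105),'NLrim':(-.106,.105),'edgeF':(.1,-.049),'edgeN':(-.1,-.049)}
O=np.mean([P[k][:2]-R@np.array(l) for k,l in loc.items()],0); print('yaw',yaw,'O',O)
for k,l in loc.items(): print(k, np.round((P[k][:2]-O)@R-l,4))
for k in ['steel','b1','b2','tape','vial','coverF','coverN']: print(k,np.round((P[k][:2]-O)@R,4))
o=get_obs(); print('tcp in tray',(np.array(o['tcp_pos'])[:2]-O)@R, 'toolx yaw',np.degrees(np.arctan2(o['eef_rot'][1][0],o['eef_rot'][0][0])))
E
```

```text
FLrim [ 0.632 -0.005  0.054]
NLrim [ 0.422 -0.011  0.054]
NRrim [ 0.424 -0.163  0.05 ]
edgeF [ 0.627 -0.157  0.044]
edgeN [ 0.427 -0.162  0.044]
steel [ 0.545 -0.106  0.052]
b1 [ 0.504 -0.095  0.052]
b2 [ 0.457 -0.068  0.052]
tape [ 0.598 -0.078  0.06 ]
vial [ 0.581 -0.405  0.047]
coverF [ 0.629 -0.226  0.104]
coverN [ 0.438 -0.233  0.104]
0.02800902555512094 0.032166523010123606 0.20072767488228038 0.20951261035571897
yaw 0.03008777428262227 O [ 0.52787755 -0.1117251 ]
FLrim [ 0.001 -0.001]
NLrim [ 0.0035 -0.0015]
edgeF [-0.0019  0.001 ]
edgeN [-0.0026  0.0014]
steel [0.0177 0.0053]
b1 [-0.0232  0.0171]
b2 [-0.0698  0.0457]
tape [0.071  0.0315]
vial [ 0.0439 -0.2951]
coverF [ 0.0978 -0.1169]
coverN [-0.0934 -0.1181]
tcp in tray [-0.24630986  0.6873396 ] toolx yaw 155.3175149342636
```

```bash
python3 -m pendant '[-2.66,-2.89,0,0,0,0,-2.66,-2.89,0,0,0,0,-2.66,-2.89,0,0,0,0,-2.66,-2.89,0,0,0,0,-2.66,-2.89,0,0,0,0,-2.66,-2.89,0,0,0,0,-2.66,-2.89,0,0,0,0,-2.66,-2.89,0,0,0,0,-2.66,-2.89,0,0,0,0,-2.66,-2.89,0,0,0,0,-2.66,-2.89,0,0,0,0,-2.66,-2.89,0,0,0,0,-2.66,-2.89,0,0,0,0,-2.66,-2.89,0,0,0,0,-2.66,-2.89,0,0,0,0,-2.66,-2.89,0,0,0,0]' 0
python3 -m pendant '[0,0,0,0,0,6.36,0,0,0,0,0,6.36,0,0,0,0,0,6.36,0,0,0,0,0,6.36,0,0,0,0,0,6.36,0,0,0,0,0,6.36,0,0,0,0,0,6.36,0,0,0,0,0,6.36,0,0,0,0,0,6.36,0,0,0,0,0,6.36,0,0,0,0,0,0,0,0,0,0,0,0]'
cat >> h.py <<'E'
O=np.array([.5279,-.1117]);c,s=np.cos(.030),np.sin(.030);RT=np.array([[c,-s],[s,c]])
def st():
    o=get_obs(); R=np.array(o['eef_rot']); print('t',round(o['time_s'],2),'tray',np.round((np.array(o['tcp_pos'])[:2]-O)@RT,4),'z',round(o['tcp_pos'][2],4),'xyaw-tray',np.round(np.degrees(np.arctan2(R[1,0],R[0,0])-.03),2),'tilt',np.round(R[:2,2],4),'q',np.round(o['q'],1),'F',np.round(o['wrist_force'],1))
E
python3 - <<'E'
from h import *
st()
d=cam('wrist'); cv2.imwrite('pics/w1.png',d['image']); print(d['P'])
t=cam('top'); cv2.imwrite('pics/t1.png',t['image'])
for nme,th,z in [('wrist','fitting_a_mid',.0525),('wrist','fitting_b_mid',.0525),('wrist','fitting_c_mid',.0525),('wrist','tape',.055),('top','fitting_a_mid',.0525)]:
    for r in recognise(nme,th): print(nme,th,np.round(r['centre']),round(r['conf'],2),np.round((ray(d if nme=='wrist' else t,r['centre'],z)[:2]-O)@RT,4))
E
```

```text
time_s: 2.08
tcp_pos: [0.4549, -0.032, 0.2149]
eef_rot: [[-0.909, 0.418, 0.001], [0.418, 0.909, 0.0], [-0.001, 0.0, -1.0]]
wrist_force: [1.0, 0.4, -0.6]
gripper_width: 0.008
grasp_force: 0.0
time_s: 3.08
tcp_pos: [0.4547, -0.03, 0.2147]
eef_rot: [[-0.033, 0.999, 0.0], [0.999, 0.033, -0.0], [-0.0, 0.0, -1.0]]
wrist_force: [-1.1, -0.5, -0.2]
gripper_width: 0.003
grasp_force: 0.0
t 3.08 tray [-0.0708  0.0839] z 0.2147 xyaw-tray 90.2 tilt [ 0.0002 -0.    ] q [ -4.    4.9 113.5   0.   61.7  -5.9] F [-1.1 -0.5 -0.2]
[0.45247754 0.04748213 0.38461293]
wrist fitting_a_mid [316. 220.] 0.62 [-0.0685  0.0426]
wrist fitting_b_mid [398. 249.] 0.68 [0.02   0.0095]
wrist fitting_b_mid [396. 213.] 0.68 [0.015  0.0505]
wrist fitting_b_mid [317. 222.] 0.42 [-0.0672  0.0403]
wrist tape [457. 237.] 0.88 [0.0818 0.0242]
wrist tape [397. 211.] 0.54 [0.0154 0.0533]
wrist tape [363. 242.] 0.51 [-0.0181  0.0182]
```

View pics/w1.png

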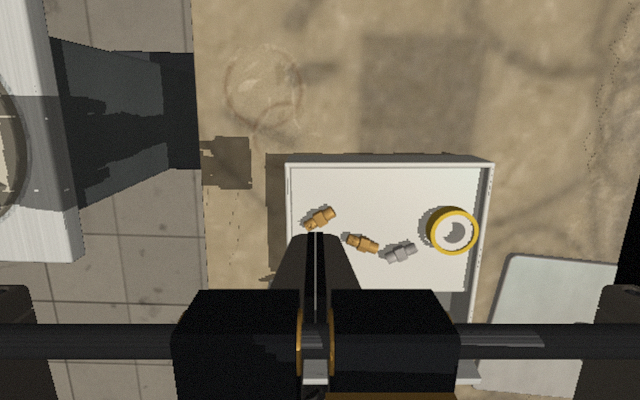

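The wrist view agrees: brass fittings at (319,217) and (363,243), steel at (400,252), tape at (453,231), all consistent to a few mm. Descending behind the nearest brass fitting.

```bash
python3 -m pendant '[0,0.3,3.3,0,0,0,0,0,3.3,0,0,0,0,0,3.3,0,0,0,0,0,3.3,0,0,0,0,0,2.2,0,0,0,0,0,1.1,0,0,0,0,0,0,0,0,0,0,0,0,0,0,0]'
python3 -m pendant '[-0.7,0,0,0,0,0,-0.7,0,0,0,0,0,-0.7,0,0,0,0,0,-0.7,0,0,0,0,0,-0.7,0,0,0,0,0,-0.7,0,0,0,0,0,-0.7,0,0,0,0,0,-0.7,0,0,0,0,0,-0.7,0,0,0,0,0,-0.7,0,0,0,0,0,-0.7,0,0,0,0,0,-0.7,0,0,0,0,0,-0.7,0,0,0,0,0,-0.7,0,0,0,0,0,-0.7,0,0,0,0,0,-0.7,0,0,0,0,0,-0.7,0,0,0,0,0,-0.7,0,0,0,0,0,-0.7,0,0,0,0,0,-0.7,0,0,0,0,0]'
python3 - <<'E'
from h import *
st()
d=cam('top'); cv2.imwrite('pics/t2.png',cv2.resize(d['image'][120:300,180:420],(800,600)))
E
```

```text
time_s: 4.1
tcp_pos: [0.4573, -0.0299, 0.0493]
eef_rot: [[-0.03, 1.0, -0.001], [1.0, 0.03, 0.0], [0.0, -0.001, -1.0]]
wrist_force: [-0.2, 0.2, 0.6]
gripper_width: 0.004
grasp_force: 0.0
time_s: 5.77
tcp_pos: [0.4618, -0.1706, 0.0496]
eef_rot: [[-0.03, 1.0, 0.0], [1.0, 0.03, -0.0], [-0.0, 0.0, -1.0]]
wrist_force: [0.3, -0.2, 0.4]
gripper_width: 0.007
grasp_force: 0.0
t 5.77 tray [-0.0678 -0.0569] z 0.0496 xyaw-tray 90.0 tilt [ 0. -0.] q [-20.4  22.  117.1  -0.   40.9 -22.2] F [ 0.3 -0.2  0.4]
```

View pics/t2.png

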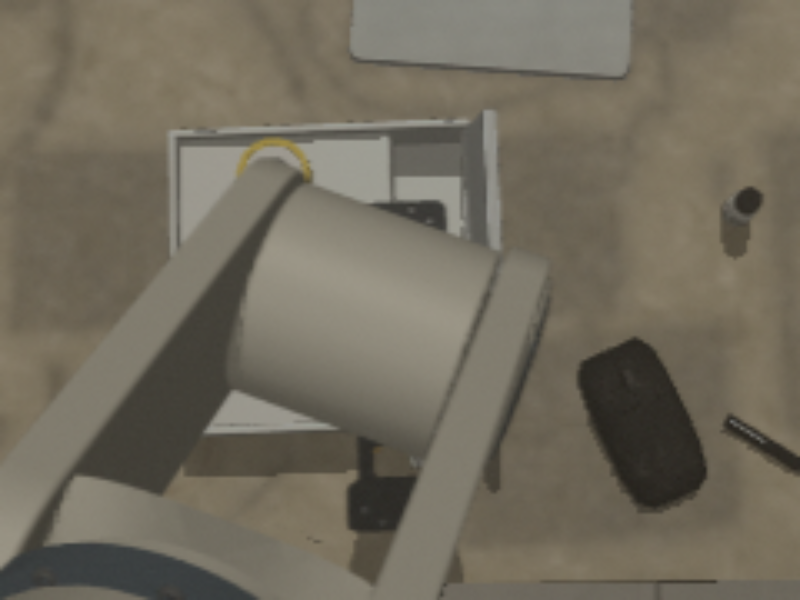

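The arm hides the trough in this picture (deck free of the first fitting cannot be judged yet); the tape at (275,160) is unmoved. Continuing with the middle row, then checking by the wrist camera.

```bash
python3 -m pendant '[0,0,-3,0,0,0,2.1,1,0,0,0,0,2.1,1,0,0,0,0,2.1,1,0,0,0,0,2.1,1,0,0,0,0,1.9,0.7,0,0,0,0,0,0,0,0,0,0,0,0,1.5,0,0,0,0,0,1.5,0,0,0,0,0,0,0,0,0]'
python3 -m pendant '[-0.7,0,0,0,0,0,-0.7,0,0,0,0,0,-0.7,0,0,0,0,0,-0.7,0,0,0,0,0,-0.7,0,0,0,0,0,-0.7,0,0,0,0,0,-0.7,0,0,0,0,0,-0.7,0,0,0,0,0,-0.7,0,0,0,0,0,-0.7,0,0,0,0,0,-0.7,0,0,0,0,0,-0.7,0,0,0,0,0,-0.7,0,0,0,0,0,-0.7,0,0,0,0,0,-0.5,0,0,0,0,0]'
python3 -m pendant '[0,0,-3,0,0,0,0,0,-3,0,0,0,3,0,-3,0,0,0,3,0,-3,0,0,0,3,0,0,0,0,0,1,0,0,0,0,0,0,0,0,0,0,0]'
python3 - <<'E'
from h import *
st()
d=cam('wrist'); cv2.imwrite('pics/w3.png',d['image'])
for th,z in [('fitting_a_mid',.0525),('fitting_b_mid',.0525),('tape',.055)]:
    for r in recognise('wrist',th): print(th,np.round(r['centre']),round(r['conf'],2),np.round((ray(d,r['centre'],z)[:2]-O)@RT,4))
E
```

```text
time_s: 6.65
tcp_pos: [0.5039, -0.0657, 0.0476]
eef_rot: [[-0.03, 1.0, -0.004], [1.0, 0.03, 0.0], [0.0, -0.004, -1.0]]
wrist_force: [-0.5, 1.1, 0.2]
gripper_width: 0.006
grasp_force: 0.0
time_s: 7.9
tcp_pos: [0.5088, -0.1693, 0.0496]
eef_rot: [[-0.03, 1.0, 0.0], [1.0, 0.03, -0.0], [-0.0, 0.0, -1.0]]
wrist_force: [0.1, -0.2, -0.5]
gripper_width: 0.004
grasp_force: 0.0
time_s: 8.48
tcp_pos: [0.5056, -0.068, 0.1687]
eef_rot: [[-0.033, 0.999, 0.0], [0.999, 0.033, 0.0], [0.0, 0.0, -1.0]]
wrist_force: [-0.4, 0.3, 0.0]
gripper_width: 0.005
grasp_force: 0.0
t 8.48 tray [-0.0209  0.0444] z 0.1687 xyaw-tray 90.15 tilt [0.0003 0.0002] q [ -7.8  13.  110.1   0.   56.8  -9.7] F [-0.4  0.3  0. ]
fitting_a_mid [262. 290.] 0.47 [-0.0703 -0.0526]
fitting_a_mid [342. 195.] 0.38 [0.0046 0.0427]
fitting_b_mid [362. 230.] 0.94 [0.0235 0.0093]
tape [433. 214.] 0.8 [0.086  0.0265]
```

View pics/w3.png

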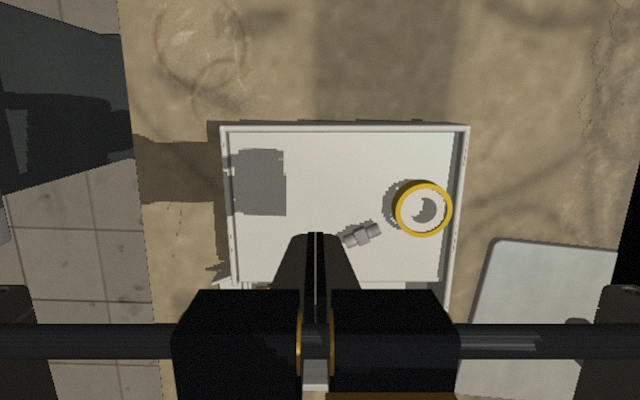

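Both brass fittings are off the deck (one seen in the trough at about (262,288)); the steel one is at (362,234), tape untouched at (423,209).

```bash
python3 -m pendant '[0,2,0,0,0,0,0,2,0,0,0,0,0,0,3,0,0,0,0,0,3,0,0,0,0,0,3,0,0,0,0,0,2,0,0,0,0,0,0.9,0,0,0,0,0,0,0,0,0]'
python3 -m pendant '[-0.7,0,0,0,0,0,-0.7,0,0,0,0,0,-0.7,0,0,0,0,0,-0.7,0,0,0,0,0,-0.7,0,0,0,0,0,-0.7,0,0,0,0,0,-0.7,0,0,0,0,0,-0.7,0,0,0,0,0,-0.7,0,0,0,0,0,-0.7,0,0,0,0,0,-0.7,0,0,0,0,0,-0.7,0,0,0,0,0,-0.7,0,0,0,0,0,-0.7,0,0,0,0,0,-0.3,0,0,0,0,0]'
python3 -m pendant '[0,0,-3,0,0,0,0,0,-3,0,0,0,3,0,-3,0,0,0,3,0,-3,0,0,0,3.5,0,0,0,0,0,3.5,0,0,0,0,0,3.5,0,0,0,0,0,3.5,0,0,0,0,0,0,0,0,0,0,0]'
python3 - <<'E'
from h import *
st()
d=cam('wrist'); s=cam('side'); t=cam('top')
a=cv2.resize(t['image'][120:300,180:420],(400,300)); b=cv2.resize(s['image'][120:280,230:450],(400,300)); w=d['image'][100:400,120:520]
cv2.imwrite('pics/m4.png',np.vstack([np.hstack([a,b]),np.hstack([w,w*0])]))
E
```

```text
time_s: 9.35
tcp_pos: [0.544, -0.0691, 0.047]
eef_rot: [[-0.029, 1.0, -0.005], [1.0, 0.029, 0.0], [0.001, -0.005, -1.0]]
wrist_force: [-0.1, -1.2, 0.2]
gripper_width: 0.005
grasp_force: 0.0
time_s: 10.6
tcp_pos: [0.5489, -0.1703, 0.0495]
eef_rot: [[-0.03, 1.0, 0.0], [1.0, 0.03, -0.0], [-0.0, 0.0, -1.0]]
wrist_force: [-0.5, -0.6, 1.3]
gripper_width: 0.004
grasp_force: 0.0
time_s: 11.35
tcp_pos: [0.5426, 0.0343, 0.1687]
eef_rot: [[-0.033, 0.999, 0.0], [0.999, 0.033, 0.002], [0.002, 0.0, -1.0]]
wrist_force: [0.0, 1.4, -1.4]
gripper_width: 0.007
grasp_force: 0.0
t 11.35 tray [0.019  0.1455] z 0.1687 xyaw-tray 90.17 tilt [0.0003 0.0018] q [3.400e+00 1.590e+01 1.062e+02 1.000e-01 5.790e+01 1.400e+00] F [ 0.   1.4 -1.4]
```

View pics/m4.png

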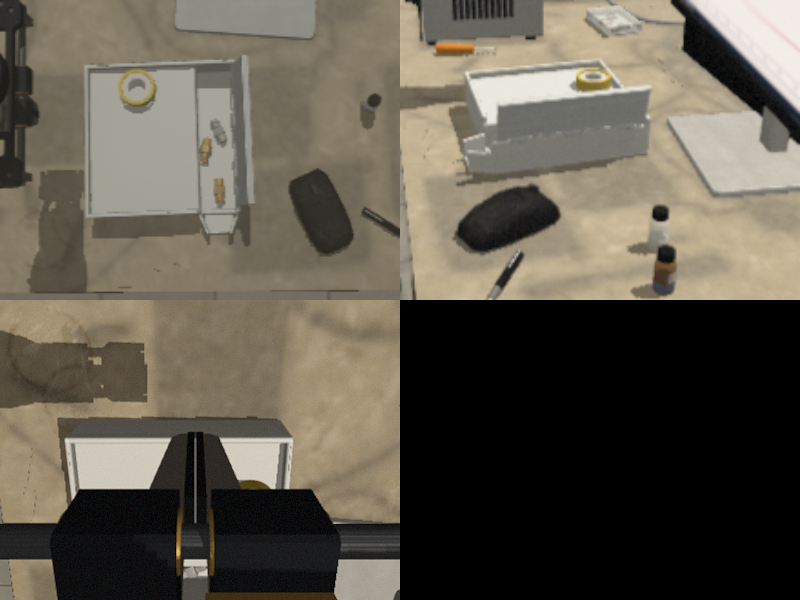

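All three fittings lie in the trough (crop (218,130), (206,150), (219,190)), the tape is at its place, vials stand, cover open. Now going over to the outside of the cover.

```bash
python3 -m pendant '[-3.4,-0.2,0,0,0,0,-3.4,-0.2,0,0,0,0,-3.4,-0.2,0,0,0,0,-3.4,-0.2,0,0,0,0,-3.4,-0.2,0,0,0,0,-3.4,-0.2,0,0,0,0,-3.4,-0.2,0,0,0,0,-3.4,-0.2,0,0,0,0,-3.4,-0.3,0,0,0,0,0,0,0,0,0,0,0,0,0,0,0,0,0,0,2.8,0,0,0,0,0,2.8,0,0,0,0,0,2.8,0,0,0,0,0,0,0,0,0,0,0,0,0,0,0]'
python3 -c "from h import *; st()"
```

```text
time_s: 12.83
tcp_pos: [0.5318, -0.2759, 0.0835]
eef_rot: [[-0.03, 1.0, -0.003], [1.0, 0.03, 0.002], [0.002, -0.003, -1.0]]
wrist_force: [1.1, 0.7, -0.1]
gripper_width: 0.008
grasp_force: 0.0
t 12.83 tray [-0.001  -0.1642] z 0.0835 xyaw-tray 90.01 tilt [-0.0032  0.0017] q [-27.6  26.7 102.6   0.   50.9 -29.3] F [ 1.1  0.7 -0.1]
```

```bash
python3 -m pendant '[0.8,0,-0.06,0,0,0,0.8,0,-0.06,0,0,0,0.8,0,-0.06,0,0,0,0.8,0,-0.06,0,0,0,0.8,0,-0.06,0,0,0,0.8,0,-0.06,0,0,0,0.55,0,0,0,0,0,0.55,0,0,0,0,0,0.55,0,0,0,0,0,0.47,0,0.2,0,0,0,0.47,0,0.2,0,0,0,0.47,0,0.2,0,0,0,0.35,0,0.4,0,0,0,0.35,0,0.4,0,0,0,0.35,0,0.4,0,0,0]'
python3 -c "from h import *; st()"
python3 -m pendant '[0.17,0,0.35,0,0,0,0.17,0,0.35,0,0,0,0.17,0,0.35,0,0,0,0.05,0,0.35,0,0,0,0.05,0,0.35,0,0,0,0.05,0,0.2,0,0,0,0,0,0,0,0,0]'
python3 - <<'E'
from h import *
st()
s=cam('side'); cv2.imwrite('pics/s5.png',cv2.resize(s['image'][120:280,230:450],(800,582)))
E
```

```text
time_s: 14.08
tcp_pos: [0.5303, -0.1875, 0.0695]
eef_rot: [[-0.03, 1.0, -0.0], [1.0, 0.03, 0.0], [0.0, -0.0, -1.0]]
wrist_force: [0.3, -0.1, -0.4]
gripper_width: 0.004
grasp_force: 0.2
t 14.08 tray [ 0.0001 -0.0758] z 0.0695 xyaw-tray 90.0 tilt [-0.0002  0.0001] q [-19.6  25.1 107.9  -0.   47.  -21.3] F [ 0.3 -0.1 -0.4]
time_s: 14.67
tcp_pos: [0.5299, -0.1812, 0.05]
eef_rot: [[-0.03, 1.0, -0.001], [1.0, 0.03, 0.0], [0.0, -0.001, -1.0]]
wrist_force: [-1.3, 0.5, -0.1]
gripper_width: 0.004
grasp_force: 0.0
t 14.67 tray [-0.0001 -0.0695] z 0.05 xyaw-tray 89.99 tilt [-0.0007  0.0002] q [-19.   26.6 108.7   0.   44.7 -20.7] F [-1.3  0.5 -0.1]
```

View pics/s5.png

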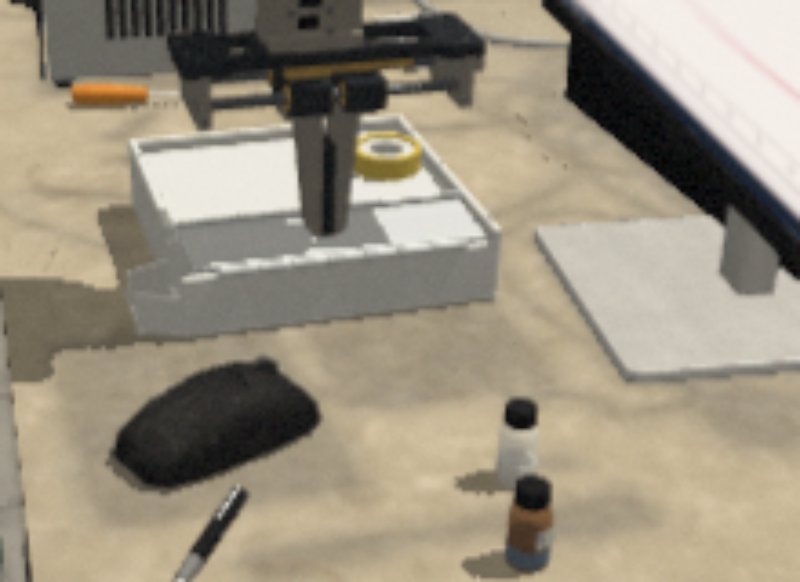

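The cover is nearly flat under the fingertips at (325,232), and the tape and vials are in place. Pressing down gently with a force check.

```bash
python3 -m pendant '[0.5,0,0,0,0,0,0,0,0.1,0,0,0,0,0,0.1,0,0,0,0,0,0.1,0,0,0,0,0,0,0,0,0]'; python3 -m pendant '[0,0,0.1,0,0,0,0,0,0.1,0,0,0,0,0,0,0,0,0]'
```

```text
time_s: 15.13
tcp_pos: [0.5302, -0.1761, 0.0483]
eef_rot: [[-0.03, 1.0, 0.0], [1.0, 0.03, 0.0], [0.0, 0.0, -1.0]]
wrist_force: [-1.7, 1.5, 9.1]
gripper_width: 0.001
grasp_force: 4.5
time_s: 15.38
tcp_pos: [0.5303, -0.1762, 0.0481]
eef_rot: [[-0.03, 1.0, 0.0], [1.0, 0.03, 0.0], [0.0, 0.0, -1.0]]
wrist_force: [-8.5, 4.7, 30.7]
gripper_width: 0.0
grasp_force: 15.3
```

The fingertips rest on a solid stop at z = 48 mm with 30 N, so the cover is shut. Retracting and checking.

```bash
python3 -m pendant '[0,0,-1,0,0,0,0,0,-3,0,0,0,0,0,-3,0,0,0,0,0,-3,0,0,0,3.5,0,-2,0,0,0,3.5,0,0,0,0,0,3.5,0,0,0,0,0,3.5,0,0,0,0,0,3.5,0,0,0,0,0,0,0,0,0,0,0,0,0,0,0,0,0]'
python3 - <<'E'
from h import *
st()
s=cam('side'); t=cam('top'); cv2.imwrite('pics/m6.png',np.hstack([cv2.resize(s['image'][120:280,230:450],(400,300)),cv2.resize(t['image'][120:300,180:420],(400,300))]))
E
```

```text
time_s: 16.3
tcp_pos: [0.5247, 0.0002, 0.1657]
eef_rot: [[-0.033, 0.999, 0.0], [0.999, 0.033, -0.0], [-0.0, 0.0, -1.0]]
wrist_force: [0.7, -0.6, 0.1]
gripper_width: 0.004
grasp_force: 0.0
t 16.3 tray [0.0002 0.1119] z 0.1657 xyaw-tray 90.19 tilt [ 0.0003 -0.0001] q [-1.000e-01  1.450e+01  1.086e+02 -0.000e+00  5.690e+01 -2.000e+00] F [ 0.7 -0.6  0.1]
```

View pics/m6.png

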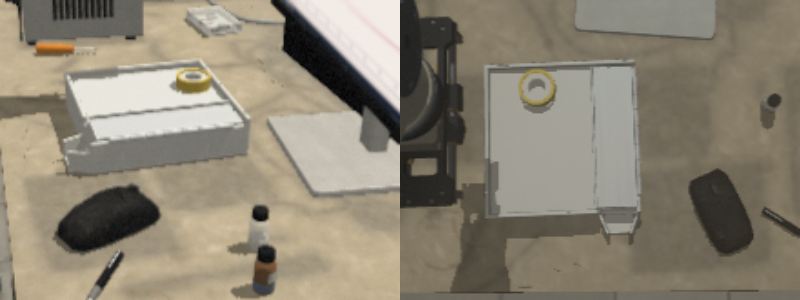

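The cover lies flat over the trough, the deck holds only the tape at (537,88), and both vials stand.

```bash
python3 -c "from station import *; print(close_job())"
```

```text
the job is handed in; nothing more can be done
None
```

The job is handed in: all three fittings were swept into the trough, the cover is pressed shut, the tape has not visibly moved, and both vials are standing; no verdict came back.

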